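# Seat a pressing board in the bookbinder's drying rack

## Robot

A 6-joint arm with a two-finger parallel gripper is mounted at the origin on the work surface. World frame = base frame: x ahead of the robot, y to its left, z up, the work surface at z = 0. Lengths are in mm, angles in rad, forces in N, time in s.
With the tool pointing down it reaches from about 275 to 825 mm from the base axis. Payload 4.9 kg.
Tool frame: the origin (TCP) lies at the very end of the fingers, on their centre line; the grasp point (between the pads) lies 19 mm behind it; z points along the fingers, y is the direction in which the jaws open and shut (so a half turn about z gives the same grasp; the last joint's range is limited). The gripper opens to 85 mm and grips with 20 to 120 N. Pads are 22 mm wide; open, the fingers measure 114 mm over their backs; the gripper's body (76 mm by 85 mm) begins 54 mm behind the grasp point. The pads swing forward as they close: fully open they stand 13 mm farther back than shut.
Start: joints at [-1.423, 0.326, -0.193, 1.052, 0, 1.437], TCP at [152.958, -528.32, 231.281] pointing down, gripper open.
Joint ranges: [-2.65, 2.65], [-0.97, 1.79], [-1.3, 1.35], [-1.93, 2.1], [-1.47, 1.37], [-3.14, 3.14]. Speed limits (rad/s): [2.57, 2.57, 3.14, 3.14, 3.14, 3.14].

## Interface

Orientations are given as [roll, pitch, yaw] about the fixed x, y, z axes, in that order (R = Rz(yaw) Ry(pitch) Rx(roll)).
In Python, from bench import bot, solve_ik, imaging gives the robot as it stands. Calls block until the motion is done:
- bot.move_ptp(position, orientation): joint-space move of the TCP to a pose.
- bot.movel(position, rot=None, max_speed=150, threshold=None): straight line of the TCP; rot=None keeps the orientation; max_speed is the mean speed in mm/s. With threshold (N) it stops when the force on the tool has changed by that much, and returns True; else False.
- bot.move_j(angles): joint-space move.
- bot.grip(opening, effort=None): opening from 0.0 (shut) to 1.0 (fully open); effort is the grip in N (None keeps the last); returns when the fingers have stopped.
- bot.dwell(seconds).
- solve_ik(position, orientation): joint angles nearest the present ones, or None.
- bot.get_state(): the state.
- imaging.capture(name): name is "scene" or "top"; returns the picture (420x560x3 uint8, blue, green, red); there is no depth.
- imaging.camera_model(name): a dict with "K" (3x3 intrinsics, pixels), "position" and "rotation" of the camera in the world. Camera axes: x right, y up, looking along -z (the intrinsics and any distortion apply to the point x, -y, -z); pixel columns grow to the right and rows downward; lengths in mm; the calibration is good to about 2 mm. A picture is of the moment at which its call begins. camera_model takes no time and is no camera call.
A pose or a line that the arm cannot do raises bot.IKError and nothing moves.
- bot.sign_off(): hands the job in, once; it reports no verdict.
The state is a dict: "t": time; "qpos": joint angles; "joint_velocities": joint speeds; "effort": joint torques, N m; "tcp_pos": TCP position; "orientation": TCP orientation; "contact_force": force on the tool from outside, world axes, zero at the start; "wrist_torque": the same for the moment, N m; "opening": opening from 0.0 (shut) to 1.0 (fully open).
Only numpy, scipy, OpenCV 4.12 (cv2) and the standard library are available. Lean on these libraries where they do the work, as an engineer would, in place of code of your own. Each camera call takes 0.05 s, during which the arm holds its last target. There are 200 camera calls.

## Task

On top of the wooden drying rack lies a loose pressing board with a freshly bound book and a weight on it. With your fingertips, gently push the board by its outer end along its two rails, towards the empty end of the rack, until you feel both cross cleats under it drop into the notches in the rails and it lies flat and fully seated; then let go and move clear. Only slide it, never lift or ram it, do not touch the book or the weight (they must ride along undisturbed), and leave everything else on the bench as it is.

Things in the scene. Friction and masses are not known exactly. Their poses are not given: they have to be found in the camera images.
- rack: Open bench drying rack of pale beech, fixed, 430 mm long (x), 280 mm wide (y), 164 mm high. Origin on the bench under the middle of a seated board; z up; x is the way boards slide home. Its ends are open at rail height (end cross bars lie 27 mm below the rail tops). The two lower tiers hold two more boards with books, fixed and already seated.
- rail (a point): Middle of the top of one upper rail, half-way between its two notches: at the rack's x = 0, y = +91 mm, 150 mm above the bench. Two such rails (y = +91 and -91 mm), each 22 mm wide, run along the rack's x from -270 to +145 mm. Outside each stands a guide lip 14 mm above the rail top; 204 mm clear between the lips.
- notch (a point): Bottom centre of the far notch in that same rail: at the rack's x = +80, y = +91 mm, 142 mm above the bench. Each of the two rails has two such rectangular notches, at x = -80 and x = +80 mm, each 25 mm long along the rail and 8 mm deep.
- board: Loose plywood pressing board, 230 (x) by 200 (y) by 12 mm, with two cross cleats under it at x = -80 and +80 mm, each 20 mm long (x), 10 mm high. Origin mid-board at the cleats' underside; x as the rack's x. Starts 60 to 140 mm short of its seat, origin 150 mm above the bench; seated, the origin is at the rack's x = 0, y = 0 (play 2.5 mm in x, 2 in y), 142 mm above the bench.
- board_end (a point): Middle of the board's outer (trailing) end face, the face to push: 115 mm from the board's origin towards -x and 16 mm above it, half-way up the 12 mm edge; bare for 35 mm to the book. Board, book and weight weigh about 0.95 kg and take 3 to 9 N to slide (up to 15 N at first contact). A fingertip still pressed on the end may hold that end up by friction; it drops as the finger is withdrawn.
- book: Freshly bound book with a brown cover lying on the middle of the board, 120 mm (x, along the rails) by 170 mm (y) by 18 mm thick. Origin at the centre of its underside. Not to be touched.
- weight: Dark steel binder's weight, 52 mm across and 37 mm high with a small knob, standing on the book. Origin at the centre of its underside. Not to be touched.
- spool: Bystander: upright cone of cream thread, 58 mm across, 105 mm high, beyond the rack's far end. Origin at the centre of its foot.
- jar: Bystander: cream paste jar with dark lid, 68 mm across, 85 mm high, near the rack's outer end. Origin at the centre of its foot.
- brush: Bystander: glue brush lying on the bench, 200 mm long (x). Origin at its middle, on the bench.
- ruler: Bystander: wooden ruler lying flat, 300 x 30 x 4 mm. Origin at its middle, on the bench.
- scissors: Bystander: scissors lying on the bench, about 180 mm long, 8 mm thick. Origin at the pivot, on the bench.
- reel: Bystander: small upright thread reel, 40 mm across, 40 mm high. Origin at the centre of its foot.

How it is judged:
By the outcome, as a careful person would: the job done as asked, in the order asked, and still so for the second after the job is handed in, with the robot touching nothing.
It also fails if it takes over 38 s, if anything falls off the work surface, if the arm or the gripper's body presses on something with over 40 N, if the wrist force passes 120 N, or if a joint passes its speed limit or range.

## Working session

There is one attempt and no reset: what is moved stays moved. The work goes in short steps, each a Python script; the robot and the scene stay as the last script left them, time stands still between calls to the robot, and variables do not carry over. Pictures are saved under pics/ and viewed, about 8 in all and at most 12, crops included, and the job is handed in when it is done.

```bash
mkdir -p pics; python3 - <<'E'
from bench import bot, imaging
import cv2
for n in("scene","top"):
    cv2.imwrite(f"pics/{n}0.png",imaging.capture(n)); m=imaging.camera_model(n); print(m)
print(bot.get_state())
E
```

```text
{'K': array([[452.21462796,   0.        , 278.88508187],
       [  0.        , 452.21462796, 206.74039753],
       [  0.        ,   0.        ,   1.        ]]), 'position': array([ 952.01549846,  680.10048097, 1046.21582687]), 'rotation': array([ 0.75173641, -0.00326424,  2.53947584])}
{'K': array([[419.27871228,   0.        , 283.9322056 ],
       [  0.        , 419.27871228, 205.05386287],
       [  0.        ,   0.        ,   1.        ]]), 'position': array([ 301.39245834,  -53.25564942, 1315.85511296]), 'rotation': array([ 0.1347388 ,  0.01520595, -1.5539791 ])}
{'t': 0.1, 'qpos': array([-1.42321086e+00,  3.26884736e-01, -1.93486890e-01,  1.05201768e+00,
        7.85194153e-07,  1.43658628e+00]), 'joint_velocities': array([ 0.00017126, -0.00270912, -0.00018787,  0.00102731, -0.00044339,
       -0.00158822]), 'effort': array([ 6.77273765e-04, -4.44240081e+01,  2.63037282e+01,  7.89766927e-03,
       -8.92619414e-05,  1.94481026e-05]), 'tcp_pos': array([ 152.87157446, -527.7750772 ,  230.57085622]), 'orientation': array([-3.14001410e+00, -2.13931015e-04,  2.81795344e-01]), 'contact_force': array([-0.34442665, -0.00095735,  0.4100045 ]), 'wrist_torque': array([ 0.04623362, -0.03693249,  0.03282011]), 'opening': 1.0016160785206085}
```

View pics/scene0.png

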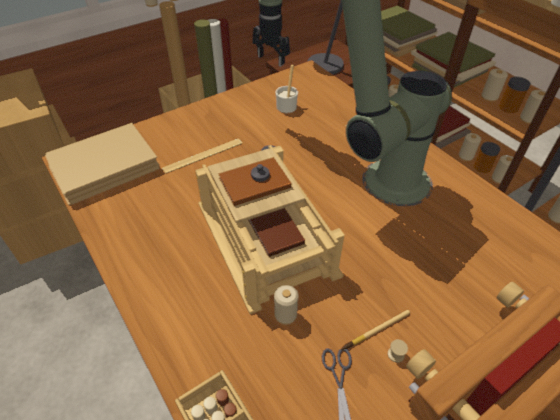

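View pics/top0.png

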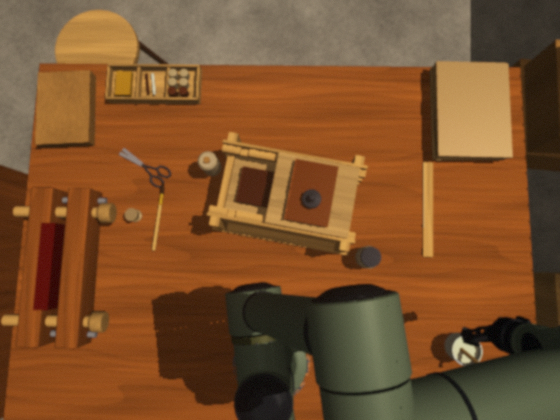

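The scene view shows the rack around (265,215), with the loose board and its book (255,182) at the end away from the spool (286,303). In the top view the board spans about x 270–358 and y 150–240, and the empty end is to the left. The jar (367,257) stands close to the outer end. I'll enlarge both views to pick corners.

```bash
cat > h.py <<'E'
import numpy as np
from scipy.spatial.transform import Rotation as R
from bench import imaging
def cam(n):
    m=imaging.camera_model(n); return m["K"],np.array(m["position"]),R.from_euler("xyz",m["rotation"]).as_matrix(),m
def ray(n,u,v):
    K,p,Rm,_=cam(n); d=np.linalg.inv(K)@[u,v,1]; return p,Rm@(d*[1,-1,-1])
def onz(n,u,v,z):
    p,d=ray(n,u,v); return p+d*(z-p[2])/d[2]
def proj(n,P):
    K,p,Rm,_=cam(n); c=Rm.T@(np.array(P)-p)*[1,-1,-1]; q=K@c; return q[:2]/q[2]
E
python3 - <<'E'
import cv2
t=cv2.imread("pics/top0.png")[115:275,195:395]; cv2.imwrite("pics/topc.png",cv2.resize(t,None,fx=3.75,fy=3.75,interpolation=cv2.INTER_CUBIC))
t=cv2.imread("pics/scene0.png")[130:310,180:360]; cv2.imwrite("pics/scenec.png",cv2.resize(t,None,fx=3.3,fy=3.3,interpolation=cv2.INTER_CUBIC))
E
```

```text
(no output)
```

View pics/topc.png

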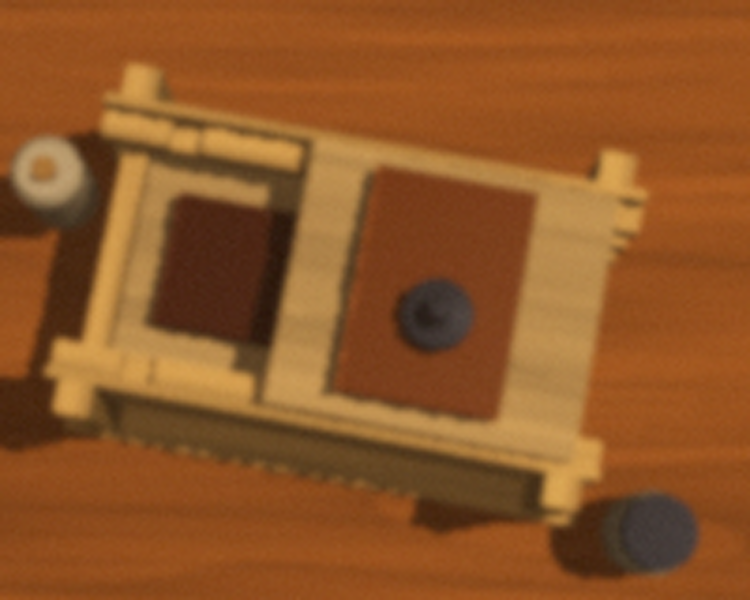

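View pics/scenec.png

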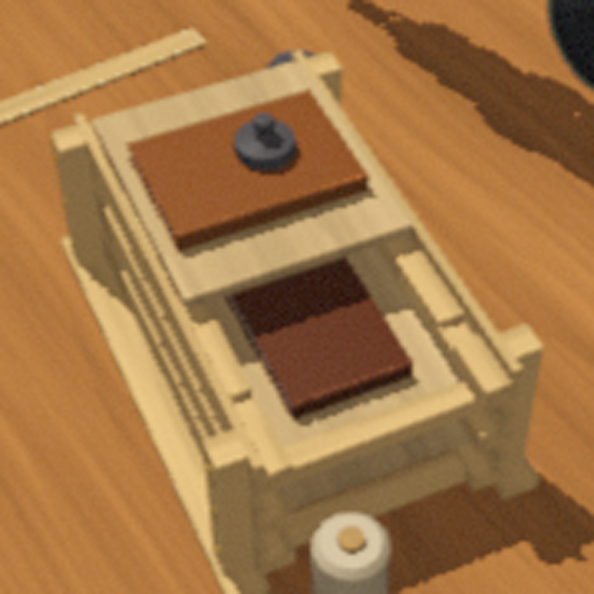

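The crops show the board's trailing edge in the top crop from about (615,192) to (577,460), and its leading edge from (315,138) to (265,400). The far notches are at (183,138) and (138,368).

```bash
python3 - <<'E'
from h import *
np.set_printoptions(precision=1,suppress=True)
T=lambda x,y,z:onz("top",195+x/3.75,115+y/3.75,z)
S=lambda x,y,z:onz("scene",180+x/3.3,130+y/3.3,z)
b=dict(tr_far=T(615,192,172),tr_near=T(577,460,172),ld_far=T(315,138,172),ld_near=T(265,400,172))
for k,v in b.items(): print(k,v)
s=dict(ld_far=S(190,296,172),ld_near=S(415,225,172),tr_far=S(90,120,172),tr_near=S(308,65,172))
for k,v in s.items(): print("S",k,v)
n=[T(183,138,150),T(138,368,150)]; m=[S(462,322,150),S(240,395,150)]
print("notch",n,m)
print("jar top",T(655,532,85),"weight knob",T(430,310,225),S(265,125,220))
for B in (b,s):
    c=sum(B.values())/4
    dx=(B["ld_far"]+B["ld_near"]-B["tr_far"]-B["tr_near"])/2; print("centre",c,"len",np.linalg.norm(dx),"yaw",np.arctan2(dx[1],dx[0]), "end",c-dx/2)
    dy=(B["ld_far"]+B["tr_far"]-B["ld_near"]-B["tr_near"])/2; print("w",np.linalg.norm(dy),np.arctan2(dy[1],dy[0]))
    u=dx/np.linalg.norm(dx)
    for q in(n,m): print("travel",((q[0]+q[1])/2-c)@u-80, np.cross(u,((q[0]+q[1])/2-c)))
E
```

```text
tr_far [ 568.3 -240.2  172. ]
tr_near [ 369.3 -211.3  172. ]
ld_far [606.5 -16.9 172. ]
ld_near [409.5  16.  172. ]
S ld_far [600.6 -14.2 172. ]
S ld_near [409.1  23.  172. ]
S tr_far [ 567.1 -239.7  172. ]
S tr_near [ 367.8 -194.3  172. ]
notch [array([611.1,  84.5, 150. ]), array([434.1, 112.9, 150. ])] [array([428.8, 112.8, 150. ]), array([611.9,  75.3, 150. ])]
jar top [ 319.7 -283.4   85. ] weight knob [ 469.6 -101.5  225. ] [ 472.1 -102.6  220. ]
centre [ 488.4 -113.1  172. ] len 228.6714833764819 yaw 1.3984322627778447 end [ 468.8 -225.7  172. ]
w 200.38972889955963 -0.15487986440498236
travel 134.52394655321262 [-21.7   3.8   2.6]
travel 129.48786053164736 [-21.7   3.8   4.1]
centre [ 486.1 -106.3  172. ] len 224.5523240787384 yaw 1.4036837510979416 end [ 467.5 -217.   172. ]
w 199.67535574954422 -0.20844183875874425
travel 128.22583528043918 [-21.7   3.7  -1.9]
travel 123.19752072273837 [-21.7   3.7  -0.4]
```

Both views agree: the sliding direction is at yaw ≈1.40, the board's end is near (468,-222) and it has ≈130 mm to travel. I'll approach from outside the end with the fingers half open, which gives two contact points that resist yaw.

```bash
python3 - <<'E'
from h import *
from bench import bot, solve_ik
import cv2
np.set_printoptions(precision=2,suppress=True)
u=np.array([np.cos(1.4),np.sin(1.4),0]); e=np.array([468.3,-222,0]); o=[np.pi,0,1.4]
a=e-45*u
print(solve_ik(list(a+[0,0,260]),o))
bot.move_ptp(list(a+[0,0,260]),o)
bot.grip(0.5)
bot.movel(list(a+[0,0,153]))
s=bot.get_state(); print(s["t"],s["tcp_pos"],s["orientation"],s["qpos"],s["contact_force"],s["opening"])
i=imaging.capture("top")[115:275,195:395]; j=imaging.capture("scene")[90:250,180:340]
cv2.imwrite("pics/c1.png",np.hstack([cv2.resize(x,None,fx=f,fy=f,interpolation=cv2.INTER_CUBIC)[:350] for x,f in((i,2.2),(j,2.2))]))
E
```

```text
[-0.66  0.28 -0.19  1.11  0.    1.08]
2.9583 [ 461.15 -266.7   153.73] [3.14 0.   1.4 ] [-0.66  0.36 -0.36  0.85 -0.    1.08] [-0.05 -0.58 -0.44] 0.4988229744027055
```

View pics/c1.png

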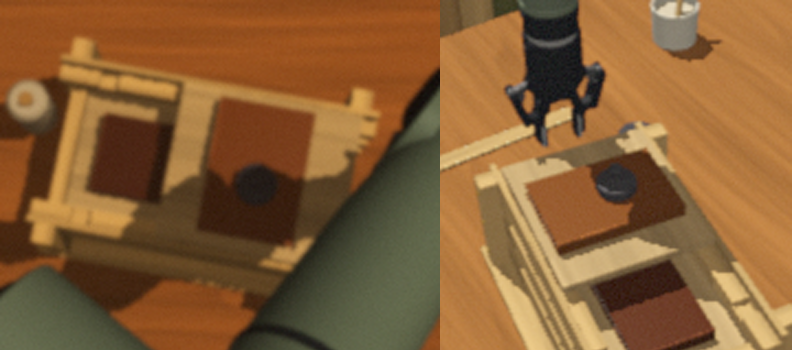

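The fingertips stand just outside the board's end, near (545,140) and (580,135) in the right-hand panel, roughly centred, with the rack clear. Next is a gentle move until contact.

```bash
python3 - <<'E'
from h import *
from bench import bot
np.set_printoptions(precision=2,suppress=True)
u=np.array([np.cos(1.4),np.sin(1.4),0])
def st(l):
    s=bot.get_state(); p=s["tcp_pos"]; print(l,round(s["t"],2),p,s["contact_force"],round(p@u,1)); return p
p=st("0"); bot.movel(list(p+25*u),max_speed=50); p=st("near")
r=bot.movel(list(p+35*u),max_speed=18,threshold=3); q=st(r)
E
```

```text
0 3.06 [ 461.4  -266.89  154.14] [-0.12  0.87  0.49] -184.6
near 3.7 [ 465.78 -242.07  154.2 ] [-0.64 -0.96  0.33] -159.4
True 4.42 [ 466.53 -236.37  153.9 ] [ 0.28 -0.68  0.19] -153.6
```

```bash
python3 - <<'E'
from h import *
from bench import bot
np.set_printoptions(precision=2,suppress=True)
u=np.array([np.cos(1.4),np.sin(1.4),0])
def st(l):
    s=bot.get_state(); p=s["tcp_pos"]; print(l,round(s["t"],2),p,s["contact_force"],round(p@u,1)); return p
p=st("0"); 
for d,v,th in((12,15,22),(40,30,20),(70,30,20),(100,30,20)):
    t=p+d*u; t[2]=154
    r=bot.movel(list(t),max_speed=v,threshold=th); st(r)
    if r: break
E
```

```text
0 4.42 [ 466.53 -236.37  153.9 ] [ 0.28 -0.68  0.19] -153.6
False 5.36 [ 468.22 -225.61  153.75] [-1.59 -4.56 -1.89] -142.7
False 6.44 [ 473.09 -197.03  153.77] [-0.23 -4.78 -2.96] -113.8
False 7.59 [ 478.5  -167.04  154.08] [-0.74 -2.41 -1.08] -83.3
False 8.74 [ 483.68 -137.86  154.11] [-0.69 -3.82 -1.28] -53.6
```

```bash
python3 - <<'E'
from h import *
from bench import bot
import cv2
np.set_printoptions(precision=2,suppress=True)
u=np.array([np.cos(1.4),np.sin(1.4),0])
def st(l):
    s=bot.get_state(); p=s["tcp_pos"]; print(l,round(s["t"],2),p,s["contact_force"],round(p@u,1)); return p
p=st("0"); t=p+55*u; t[2]=154
r=bot.movel(list(t),max_speed=15,threshold=8); st(r)
bot.dwell(.1); st("held")
i=imaging.capture("top")[115:275,195:395]; j=imaging.capture("scene")[130:290,180:340]
cv2.imwrite("pics/c2.png",np.hstack([cv2.resize(x,None,fx=f,fy=f,interpolation=cv2.INTER_CUBIC)[:350] for x,f in((i,2.2),(j,2.2))]))
E
```

```text
0 8.74 [ 483.68 -137.86  154.11] [-0.69 -3.82 -1.28] -53.6
True 11.07 [ 489.52 -102.38  153.87] [ 0.81 -0.62  0.37] -17.7
held 11.17 [ 489.26 -102.4   153.59] [0.26 0.17 0.16] -17.8
```

View pics/c2.png

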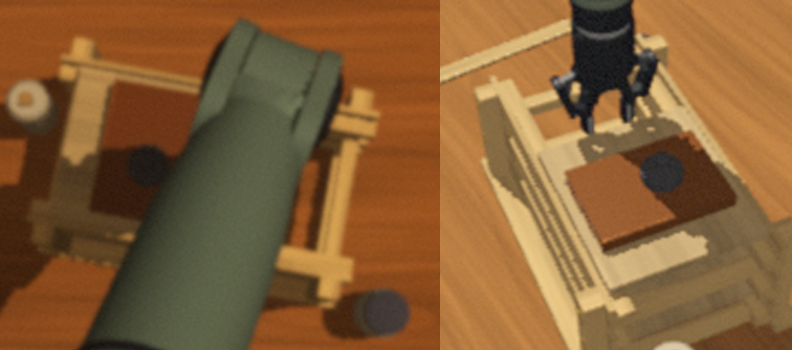

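The board is now near the far end of the rack, and the push force vanished suddenly at ≈135 mm of travel, which fits the board dropping in. I'll withdraw straight back and look.

```bash
python3 - <<'E'
from h import *
from bench import bot
import cv2
np.set_printoptions(precision=2,suppress=True)
u=np.array([np.cos(1.4),np.sin(1.4),0])
p=bot.get_state()["tcp_pos"]; t=p-25*u; t[2]=p[2]
bot.movel(list(t),max_speed=30)
t=t-130*u; bot.movel(list(t),max_speed=120)
bot.movel(list(t+[0,0,110])); 
bot.move_ptp([200,-480,265],[np.pi,0,1.0])
s=bot.get_state(); print(s["t"],s["tcp_pos"],s["contact_force"])
a=imaging.capture("top"); b=imaging.capture("scene"); cv2.imwrite("pics/top3.png",a); cv2.imwrite("pics/scene3.png",b)
i=a[115:275,195:395];j=b[140:300,180:340]
cv2.imwrite("pics/c3a.png",cv2.resize(i,None,fx=3.75,fy=3.75,interpolation=cv2.INTER_CUBIC))
cv2.imwrite("pics/c3b.png",cv2.resize(j,None,fx=3.7,fy=3.7,interpolation=cv2.INTER_CUBIC))
E
```

```text
15.6417 [ 200.71 -479.5   264.79] [ 0.35  0.36 -0.35]
```

View pics/c3a.png

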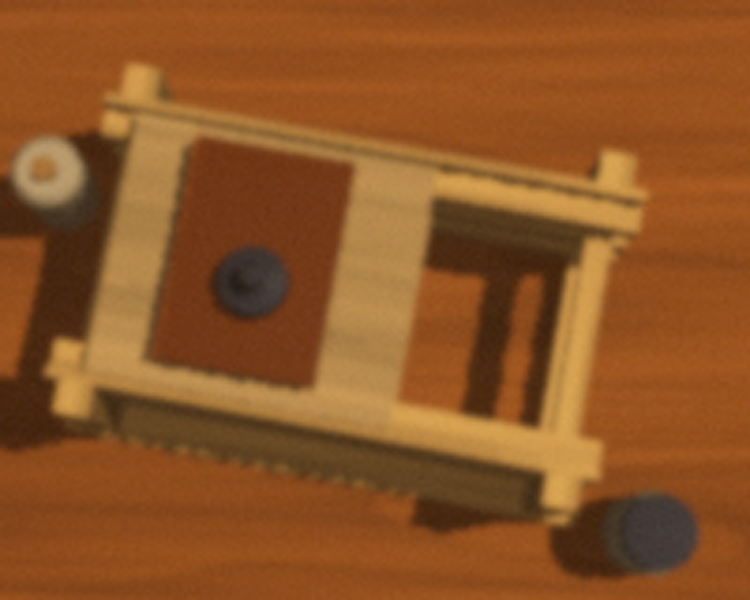

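View pics/c3b.png

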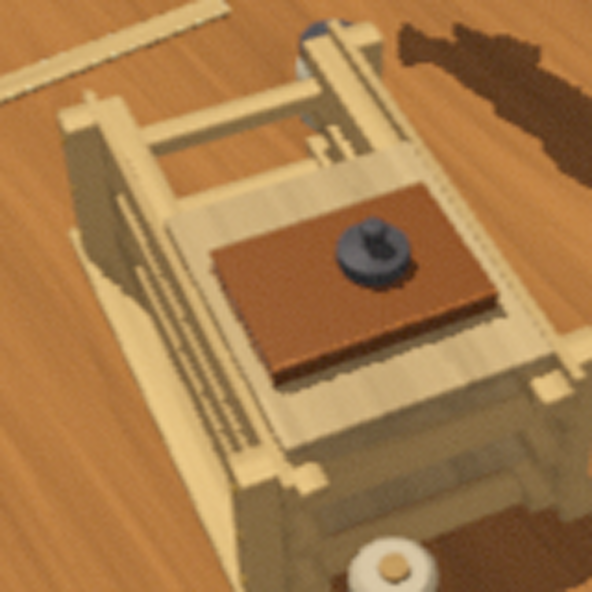

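The board now sits at the far end, its surface appears flush with the lip tops, and the book and weight are still in place. I'll check the height and tilt by triangulating the book's corners before and after the push.

```bash
python3 - <<'E'
from h import *
np.set_printoptions(precision=1,suppress=True)
def tri(t,s):
    p,d=ray("top",*t);q,f=ray("scene",*s); A=np.c_[d,-f]; k=np.linalg.lstsq(A,q-p,rcond=None)[0]; a=p+d*k[0];b=q+f*k[1]; return (a+b)/2,np.linalg.norm(a-b)
T=lambda x,y:(195+x/3.75,115+y/3.75)
S0=lambda x,y:(180+x/3.3,130+y/3.3); S1=lambda x,y:(180+x/3.7,140+y/3.7)
B=dict(trf=((535,190),(130,148)),trn=((497,418),(310,93)),ldf=((375,168),(180,240)),ldn=((333,392),(368,182)),knob=((430,308),(264,122)))
A=dict(trf=((353,160),(213,252)),trn=((313,388),(425,185)),ldf=((197,138),(275,372)),ldn=((150,360),(497,293)),knob=((245,278),(376,230)))
for k in B:
    b,e=tri(T(*B[k][0]),S0(*B[k][1]));a,f=tri(T(*A[k][0]),S1(*A[k][1])); print(k,b,a,a-b,np.linalg.norm((a-b)[:2]),e,f)
# board ends assuming seated height 164
for z in(164,172):
    t=[onz("top",*T(x,y),z) for x,y in((437,173),(397,430),(138,115),(88,370))]
    print(z,*t,"len",np.linalg.norm((t[2]+t[3]-t[0]-t[1])/2))
    s=[onz("scene",*S1(x,y),z) for x,y in((168,220),(408,143),(290,448),(553,355))]
    print(" S",*s,"centre diff",sum(s)/4-sum(t)/4)
E
```

```text
trf [ 563.7 -177.8  185.2] [585.4 -43.8 181.1] [ 21.8 133.9  -4.2] 135.70486435708315 5.427894833186771 5.740553573586191
trn [ 396.7 -151.2  183.6] [417.5 -18.  174.3] [ 20.8 133.2  -9.3] 134.8017975016309 3.2790871746292387 2.882188988469112
ldf [581.1 -61.7 182.8] [603.9  71.1 176.6] [ 22.8 132.8  -6.2] 134.74140334006 0.9126275096095282 0.7978038788090854
ldn [415.6 -33.8 178.8] [438.   99.8 176.6] [ 22.4 133.6  -2.3] 135.480561619331 0.3970958345451488 2.3022257340555226
knob [ 472.1 -102.2  223.4] [493.   29.7 211.8] [ 20.9 131.9 -11.5] 133.58598677356656 2.0265836940061344 0.481681722339672
164 [ 582.9 -108.6  164. ] [389.7 -80.8 164. ] [624.8 117.4 164. ] [430.5 147.9 164. ] len 231.0909298644667
 S [ 586.9 -101.9  164. ] [394.1 -69.6 164. ] [624.3 121.4 164. ] [434.3 156.9 164. ] centre diff [3.  7.7 0. ]
172 [ 580.9 -108.2  172. ] [389.  -80.6 172. ] [622.5 116.2 172. ] [429.6 146.5 172. ] len 229.48592987956073
 S [590.2 -94.9 172. ] [399.2 -62.8 172. ] [627.3 126.5 172. ] [439.  161.7 172. ] centre diff [ 8.4 14.1 -0. ]
```

Mean drop of the corners is ≈6.7 mm (8 expected, noise about ±4), and the board's centre is within ~2 mm of the notch-derived seat. That is too noisy to rule out one end sitting high, so I'll give the end one gentle nudge of at most 6 mm. A seated board must block it.

```bash
python3 - <<'E'
from h import *
from bench import bot
import cv2
np.set_printoptions(precision=2,suppress=True)
u=np.array([np.cos(1.4),np.sin(1.4),0]); o=[np.pi,0,1.4]
def st(l):
    s=bot.get_state(); p=s["tcp_pos"]; print(l,round(s["t"],2),p,s["contact_force"],round(p@u,1)); return p
c=np.array([489.4,-102.4,154.])   # last push position, -17.7
bot.move_ptp(list(c-155*u+[0,0,110]),o); bot.movel(list(c-155*u)); bot.movel(list(c-12*u),max_speed=110); bot.dwell(.2); st("near")
r=bot.movel(list(c+7*u),max_speed=15,threshold=11); st(r); bot.dwell(.1); st("held")
bot.movel(list(c-25*u),max_speed=40); bot.movel(list(c-155*u),max_speed=120); bot.movel(list(c-155*u+[0,0,110]))
bot.move_ptp([200,-480,265],[np.pi,0,1.0]); st("clear")
a=imaging.capture("top"); b=imaging.capture("scene"); cv2.imwrite("pics/top4.png",a); cv2.imwrite("pics/scene4.png",b)
for n,x in(("top",a),("scene",b)):
    d=cv2.absdiff(x,cv2.imread(f"pics/{n}3.png")).max(2); print(n,"changed px",(cv2.medianBlur(d,3)>30).sum())
j=b[150:280,190:340]; cv2.imwrite("pics/c4.png",cv2.resize(j,None,fx=4.5,fy=4.5,interpolation=cv2.INTER_CUBIC))
E
```

```text
near 19.57 [ 487.29 -114.68  153.96] [-0.1  -0.3  -0.03] -30.2
True 20.51 [ 489.2  -102.33  153.85] [ 0.23 -1.39  0.21] -17.7
held 20.61 [ 489.12 -102.3   153.69] [ 0.35 -0.3  -0.16] -17.7
clear 24.8 [ 200.72 -479.51  264.8 ] [0.61 0.53 0.23] -438.4
top changed px 0
scene changed px 0
```

View pics/c4.png

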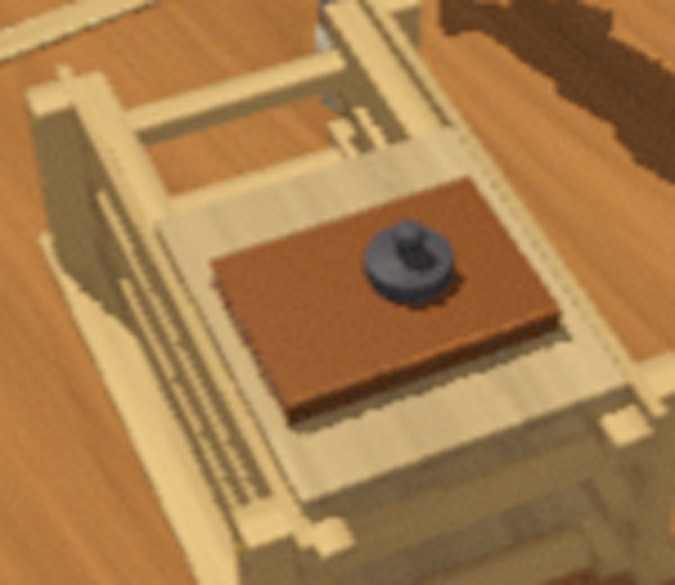

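```bash
python3 -c "
from bench import bot
print(bot.sign_off(), bot.get_state()['t'])"
```

```text
the job is handed in; nothing more can be done
the job is handed in; nothing more can be done
```

I pushed the board by its outer end with two half-open fingertips for about 135 mm, at 15–30 mm/s and roughly 3–6 N. It stopped firmly at the notches. I then withdrew straight back, moved clear and handed the job in, with the robot clock at about 25 s of the 38 s allowed.

**Last checks:**
- **Blocked:** a second gentle nudge met an 11 N rise at exactly the same position (-17.7 mm along the slide). The pictures before and after it showed no change. This nudge alone is not proof, because first-contact friction can reach 15 N.
- **Position:** the board's centre is within about 2 mm of the seat worked out from the notches, by the top view. The scene view reads about 8 mm off, much as it did before the push.
- **Height:** the board's surface looks level with the lip tops, and the book and weight appear to have ridden along in place.

**Less certain:** triangulating the weight's knob and the book's corners gave a mean drop of about 6.7 mm against the expected 8 mm. Single points ranged from 2 to 12 mm, so they confirm the drop but not flatness at each corner. I could not measure tilt any more precisely than by eye.

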